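# Index the pearl table and show the pearl's other side

### The job

Push the indexing table anticlockwise by its upright peg, one place until it clicks home, so that the handled dish with the loose pearl comes out from under the lamp and the waiting cup goes under it, and let go of the peg. Then take the dish by its black handle, lift it about 8 cm straight up and turn it a quarter turn on the spot, keeping it level and the pearl in its middle. Finish while still holding it there, level and still, and leave the other things alone.

Things in the scene. Friction and masses are not known exactly. Their poses are not given: they have to be found in the camera images.
- indexer: Fixed grey plinth (150 mm round) of the indexing table. Origin on the work surface, on the disc's turning axis; z up; +x points to the lamp post (18 mm thick, 222 mm out, 182 mm high), at the start away from the robot within 17 degrees. The white lamp head (84 mm across, underside 145 mm above the surface) hangs 85 mm out on +x.
- turntable (a joint): Angle (rad) of the aluminium disc, 300 mm across, top 40 mm above the surface; grows anticlockwise seen from above. Click positions 0 (start) and 1.571, stops 0.08 beyond each. A spring click stop holds it: about 5 N at the peg push it out, between the two it turns lightly and stays where it is left, and within about 0.08 of the next position it snaps in.
- peg_top (a point): Middle of the top of the plain upright steel peg on the disc: 14 mm thick, 48 mm tall, top 88 mm above the surface, 118 mm from the disc's axis. It turns with the disc: 135 degrees from the plinth's x axis at the start (robot's near left), 225 degrees after indexing (near right).
- seat (a point): Dish's seat on the disc's top, 85 mm from the axis: on the plinth's +x (under the lamp) at joint 0, on its +y at 1.571. A ring 5 mm high holds the dish's 68 mm foot with 2 mm to spare; two 16 mm tall pins, 14 mm apart, 55 mm out from its middle, straddle the handle's neck and keep it pointing outward. The dish lifts straight up out of it.
- lamp_spot (a point): Point on the disc's top straight under the lamp, fixed to the plinth: where the cup comes to stand after indexing.
- dish: Shallow aluminium dish, 90 mm across, rim 22 mm high, 65 to 105 g; inside a shallow 6 degree cone, lowest in the middle, 10 mm above the underside. Origin: centre of the underside, z up, +x along the black handle: an upright plate 12 mm thick (y), 10 to 38 mm above the underside, 44 to 95 mm from the middle, its end beyond the disc's edge.
- handle (a point): Middle of the free part of the dish's handle, where to grip: 80 mm from the dish's middle along its x and 28 mm above its underside (10 mm below the handle's top).
- dish_middle (a point): Point on the dish's centre line 20 mm above the underside: where the centre of the centred pearl is.
- pearl_center (a point): Centre of the pearl, a loose white ball 20 mm in diameter, 11 g, resting at the lowest point of the dish. It rolls freely: it runs off the middle if the dish tilts by more than 6 degrees or is jerked (about 1 m/s2).
- cup: Waiting plain round steel cup without a handle, 68 mm across, 32 mm high, loose in the disc's other seat on the plinth's -y side at the start. Origin: centre of the underside. It rides round with the disc.
- shell_a: Bystander: half oyster shell, grey, about 86 mm across, 21 mm high; origin at the centre of the underside.
- shell_b: Bystander: smaller half oyster shell, about 69 mm across, 21 mm high; origin at the centre of the underside.
- knife: Bystander: oyster knife lying down, wooden handle 100 mm by 22 mm to -x, steel blade 75 mm to +x of its origin.
- jar: Bystander: glass jar, 60 mm across, 85 mm high; origin at the centre of the underside.
- saucer: Bystander: white saucer, 130 mm across, 20 mm high; origin at the centre of the underside.
- mug: Bystander: blue mug, 76 mm across, 85 mm high, its handle at +y; origin at the centre of the underside.

How it is judged (in metres and radians):
On the way, in this order (a step that is already met when the one before it is completed fails the run):
1. the disc is indexed one place anticlockwise, at its click position, with the dish still in its seat, the cup under the lamp and the fingers off the disc (value of joint turntable between 1.48 and 1.66 rad and horizontal distance between cup and lamp_spot below 0.018 m and velocity of joint turntable between -0.1 and 0.1 rad/s and distance between dish and seat below 0.01 m and contact force between the fingers and turntable below 0.1 N), for 0.2 s.
2. the dish is lifted off its seat by the gripper, level, with the pearl in the middle (z of dish in the frame of seat above 0.025 m and angle between dish's own z axis and vertical below 0.12 rad and horizontal distance between pearl_center and dish_middle below 0.01 m and contact force between the fingers and dish above 1 N and angle between the x axis of dish and the y axis of indexer, either way round below 0.6 rad), for 0.1 s.
3. the dish is turned a quarter turn in the air, level, with the pearl in the middle (z of dish in the frame of seat above 0.04 m and angle between dish's own z axis and vertical below 0.12 rad and horizontal distance between pearl_center and dish_middle below 0.01 m and angle between the x axis of dish and the x axis of indexer, either way round below 0.26 rad and horizontal distance between dish and seat below 0.06 m), for 0.2 s.
At the end, for the whole second after the job is handed in: The gripper holds the dish still, 40 mm or more above its seat (60 mm aside at most), off the table, handle within 15 degrees of the plinth's x line, tilt under 7 degrees, pearl within 10 mm of the middle; disc at 1.48 to 1.66 rad, cup within 18 mm of the lamp spot (all of step 3 and z of pearl_center in the frame of dish below 0.028 m and horizontal distance between cup and lamp_spot below 0.018 m and value of joint turntable between 1.48 and 1.66 rad and contact force between the fingers and dish above 1 N and contact force between dish and indexer below 0.05 N and linear speed of dish below 0.03 m/s and angular speed of dish below 0.2 rad/s); the arm keeps its last pose, push and grip.
It fails at once if the dish tilts by more than 10 degrees (angle between dish's own z axis and vertical above 0.175 rad).
It fails at once if the pearl runs more than 18 mm from the middle of the dish (horizontal distance between pearl_center and dish_middle above 0.018 m).
It fails at once if the robot touches the pearl (contact force between the fingers and pearl above 0.1 N).
It fails at once if a bystander is moved (distance of any of shell_a, shell_b, knife, jar, saucer, mug from where it was at the start of the episode above 0.02 m).
It also fails if it takes over 64 s, if anything falls off the work surface, if the arm or the gripper's body presses on something with over 40 N, if the wrist force passes 120 N, or if a joint passes its speed limit or range.

### The arm

A 7-joint arm with a two-finger parallel gripper is mounted at the origin on the work surface. World frame = base frame: x ahead of the robot, y to its left, z up, the work surface at z = 0. Lengths are in mm, angles in rad, forces in N, time in s.
With the tool pointing down it reaches from about 400 to 875 mm from the base axis. Payload 4.4 kg.
Tool frame: the origin (TCP) lies midway between the tips of the shut fingers; the grasp point (between the pads) lies ctrl.grip_depth behind it (ctrl.grip_depth is the distance from the TCP to the grasp point, in mm); z points along the fingers, y is the line along which they close (so a half turn about z gives the same grasp; the last joint's range is limited). The gripper opens to 85 mm and grips with 20 to 120 N. Pads are 22 mm wide; open, the fingers measure 114 mm over their backs; the gripper's body (76 mm by 85 mm) begins 54 mm behind the grasp point. The pads swing forward as they close: fully open they stand 13 mm farther back than shut.
Start: joints at [-1.366, 0.628, 0.038, 1.517, -0.027, 0.996, -0.02], TCP at [173.852, 626.333, 231.313] pointing down, gripper open.
Joint ranges: [-3.06, 3.06], [-0.37, 2.12], [-1.25, 1.32], [0.18, 2.47], [-1.1, 4.24], [0.23, 1.98], [-2.94, 2.94]. Speed limits (rad/s): [2.57, 2.57, 3.14, 3.14, 3.14, 3.14, 3.14].

### API

Orientations are given as [roll, pitch, yaw] about the fixed x, y, z axes, in that order (R = Rz(yaw) Ry(pitch) Rx(roll)).
In Python, from cell import ctrl gives the robot as it stands.
- The arm moves only by the tool carry_out, never from a script. Its argument "deltas" is one flat list of numbers, 7 for each row, row after row: the turn, a rotation vector about the tool's x, y, z in degrees, then the shift along the tool's x, y, z in m, then the closure, from -1 (fully open) to 1 (shut). In form: [wx, wy, wz, dx, dy, dz, claw, wx, wy, wz, dx, dy, dz, claw, ...]. A call has 1 to 12 rows; each row shifts and turns the commanded pose from where the row before left it, along the tool's axes as they then stand; what a row does not reach is not made up. A row lasts 1/8 s, in which the tool goes at most 62.5 mm and 10.7 degrees, less where a joint would pass 70% of its speed; a pose out of reach is approached as far as the arm can. A call with a gripper value outside its range is refused whole. The fingers move at their own pace and stop on an object; the grip force is fixed at half the most. Time passes only in rows, so rows that do not move let the fingers close. It gives the time, the measured TCP pose, the force, the opening and the grip force at its end, in the units of the state.
- ctrl.read_state(): the state, without advancing time (a new reading comes with each control period).
- ctrl.get_image(name): name is "scene" or "side" or "wrist"; returns the picture (420x560x3 uint8, red, green, blue); there is no depth.
- ctrl.calibration(name): a dict with "mtx" (3x3 intrinsics, pixels), "R" (3x3) and "t" (3): a world point X has camera coordinates R X + t. Camera axes: x right, y down, z forward; pixel columns grow to the right and rows downward; lengths in mm; the calibration is good to about 2 mm. A picture is of the moment at which its call begins: read the wrist's pose just before it. calibration takes no time and is no camera call; for the wrist camera it gives the pose at the moment of the call.
- ctrl.finish_job(): hands the job in; it is judged then, once.
The state is a dict: "clock": time; "qpos": joint angles; "qd": joint speeds; "tau": joint torques, N m; "eef_pos": TCP position; "tool_rot": TCP orientation; "force": force on the tool from outside, world axes, zero at the start; "torque": the same for the moment, N m; "width": finger opening in mm; "gripper_force": force on a finger pad.
Only numpy, scipy, OpenCV 4.12 (cv2) and the standard library are available. Lean on these libraries where they do the work, as an engineer would, in place of code of your own. Each camera call takes 0.05 s, during which the arm holds its last target. There are 200 camera calls.

## Working session

There is one attempt and no reset: what is moved stays moved. The work goes in short steps, Python scripts to look and compute and a tool call to move; the robot and the scene stay as the last step left them, time stands still between calls to the robot, and variables do not carry over. Pictures are saved under pics/ and viewed, at most 10 in all, crops included, and the job is handed in when it is done.

Besides the shell and the picture viewer there is one more tool, called as a command line: name --argument value ..., lists and objects as JSON in quotes. carry_out: Moves the arm, as the interface text tells. Its arguments: {"type":"object","properties":{"deltas":{"type":"array"}},"required":["deltas"]}

```bash
mkdir -p pics
python3 - <<'E'
from cell import ctrl
import cv2
for n in("scene","side"):
    cv2.imwrite(f"pics/{n}0.png",ctrl.get_image(n)[:,:,::-1])
    c=ctrl.calibration(n);print(n,c)
s=ctrl.read_state();print({k:s[k] for k in("clock","eef_pos","tool_rot","width","force")},ctrl.grip_depth)
E
```

```text
scene {'mtx': array([[509.17234743,   0.        , 277.7036387 ],
       [  0.        , 509.17234743, 215.44751549],
       [  0.        ,   0.        ,   1.        ]]), 'R': array([[-0.48984343,  0.87179891, -0.00447988],
       [ 0.60600102,  0.33679465, -0.72064702],
       [-0.62675049, -0.35571902, -0.69328768]]), 't': array([ 272.14629856, -289.31948872, 1679.88826351])}
side {'mtx': array([[392.50112366,   0.        , 281.01825505],
       [  0.        , 392.50112366, 214.97437715],
       [  0.        ,   0.        ,   1.        ]]), 'R': array([[ 0.99602409, -0.08595259, -0.02341301],
       [-0.06341014, -0.49944613, -0.86402125],
       [ 0.06257132,  0.8620706 , -0.50291064]]), 't': array([-587.61487159,  112.39831983, 1094.54619573])}
{'clock': 0.1, 'eef_pos': array([173.690607  , 625.77766919, 230.48702278]), 'tool_rot': array([-3.13989123e+00,  2.35518988e-05,  2.87077007e+00]), 'width': 85.40761879404221, 'force': array([-0.07292651,  0.26562743,  0.28405999])} 18.700000000000003
```

View pics/scene0.png

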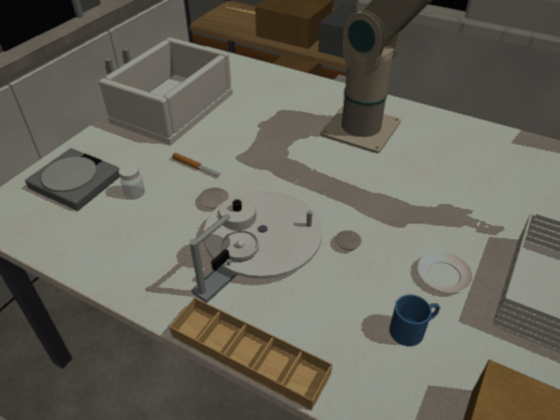

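View pics/side0.png

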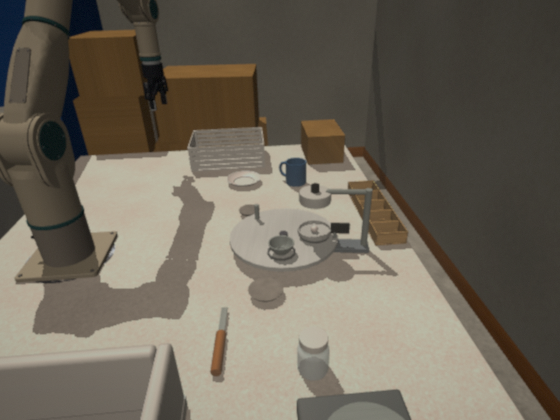

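Run:
```python
import cv2,numpy as np
a=cv2.imread("pics/scene0.png")[180:305,175:375];b=cv2.imread("pics/side0.png")[175:275,220:400]
a=cv2.convertScaleAbs(a,alpha=1.5);b=cv2.convertScaleAbs(b,alpha=1.5)
cv2.imwrite("pics/c1.png",cv2.resize(a,None,fx=4,fy=4,interpolation=2));cv2.imwrite("pics/c2.png",cv2.resize(b,None,fx=4,fy=4,interpolation=2))
```

```text
(no output)
```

View pics/c1.png

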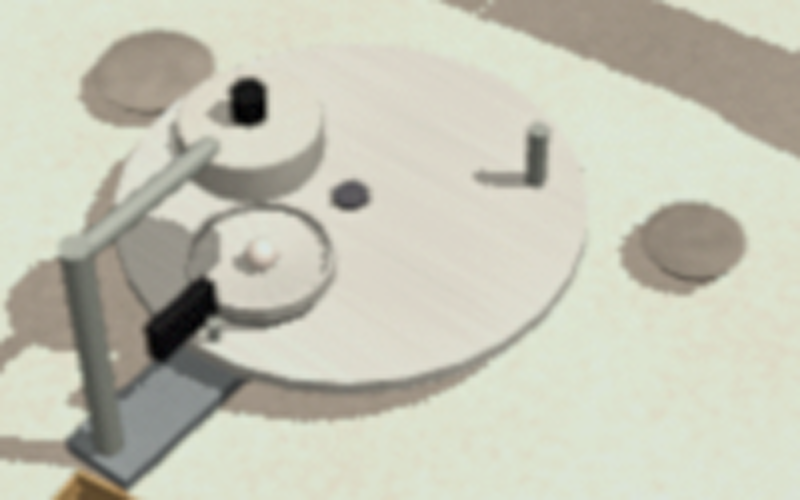

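View pics/c2.png

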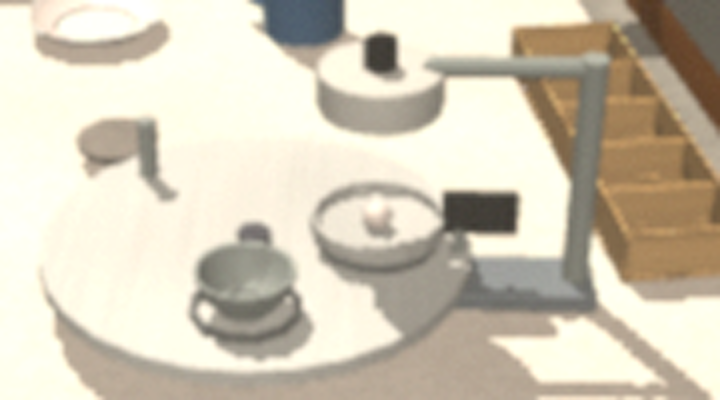

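```bash
cat > h.py <<'E'
from cell import ctrl
import numpy as np, cv2
def ray(n,p,cal=None):
    c=cal or ctrl.calibration(n)
    d=c["R"].T@np.linalg.solve(c["mtx"],[p[0],p[1],1]);o=-c["R"].T@c["t"];return o,d/np.linalg.norm(d)
def tri(a,b):
    (o,d),(q,e)=ray("scene",a),ray("side",b)
    s=np.linalg.lstsq(np.c_[d,-e],q-o,rcond=None)[0]
    A,B=o+s[0]*d,q+s[1]*e;return (A+B)/2,np.linalg.norm(A-B)
def atz(n,p,z,cal=None):
    o,d=ray(n,p,cal);return o+d*(z-o[2])/d[2]
E
python3 - <<'E'
from h import *
f=lambda u,v:((u+.5)/4-.5+175,(v+.5)/4-.5+180)
g=lambda u,v:((u+.5)/4-.5+220,(v+.5)/4-.5+175)
np.set_printoptions(precision=1,suppress=True)
P={}
for k,a,b in [("pegtop",(539,130),(147,122)),("pearl",(262,253),(376,212)),("hub",(350,194),(255,233)),("posttop",(75,252),(594,58)),("pegbase",(535,184),(150,176))]:
    P[k]=tri(f(*a),g(*b));print(k,*P[k])
for k,z in (("pegtop",88),("pearl",60),("hub",42)):
    a={"pegtop":[(539,130),(147,122)],"pearl":[(262,253),(376,212)],"hub":[(350,194),(255,233)]}[k]
    print(k,atz("scene",f(*a[0]),z),atz("side",g(*a[1]),z))
# disc ellipse extremes at z=40: sampled edge points
E=[(583,230),(587,200),(350,384),(480,352),(545,305),(118,215),(360,45),(470,70),(240,362),(420,376)]
p=np.array([atz("scene",f(*e),40)[:2] for e in E])
A=np.c_[2*p,np.ones(len(p))];s=np.linalg.lstsq(A,(p**2).sum(1),rcond=None)[0];print("circ",s[:2],np.sqrt(s[2]+s[:2]@s[:2]))
print(np.hypot(*(p-s[:2]).T))
for n,q in(("shell near",(693,240)),("shell far",(155,70))):print(n,atz("scene",f(*q),12))
print("saucer",atz("scene",(444,272),10),"mug",atz("scene",(410,320),42),"knife",atz("scene",(195,165),8))
E
```

```text
pegtop [524.8  72.6  83.9] 2.59149570357477
pearl [677.9 -34.9  60.5] 0.48779398561844617
hub [594.9 -23.3  42.8] 1.3836442802299669
posttop [814.4 -55.5 179. ] 1.061292383841089
pegbase [525.1  72.5  37.4] 1.0064913266589757
pegtop [527.1  74.5  88. ] [525.8  63.2  88. ]
pearl [677.3 -35.1  60. ] [678.2 -34.4  60. ]
hub [593.4 -23.7  42. ] [595.6 -22.8  42. ]
circ [596.4 -20.5] 147.40935357356918
[146.6 148.3 148.5 147.  147.  147.  149.4 145.5 145.9 148.9]
shell near [497.5 172.7  12. ]
shell far [ 529.7 -219.9   12. ]
saucer [481.8 416.7  10. ] mug [677.4 392.5  42. ] knife [ 433.4 -353.3    8. ]
```

```bash
cat >> h.py <<'E'
def rows(p0,poses,claw,nd=3):
    """poses: x,y,z mm, yaw deg; prints rows, tracking rounding"""
    p=np.array(p0,float);out=[]
    for q in poses:
        d=np.array(q)-p;c,s=np.cos(np.radians(p[3])),np.sin(np.radians(p[3]))
        w=round(d[3],1);L=np.round([(c*d[0]+s*d[1])/1e3,(s*d[0]-c*d[1])/1e3,-d[2]/1e3],nd)
        out+=[0,0,round(-w,1),*L.tolist(),claw]
        p=p+[*(np.array([c*L[0]+s*L[1],s*L[0]-c*L[1],-L[2]])*1e3),w]
    print(out,"\n end",p.round(2))
def lin(a,b,n): return [np.array(a)+(np.array(b)-np.array(a))*(i+1)/n for i in range(n)]
def st():
    s=ctrl.read_state();r=np.degrees(s["tool_rot"]);print(round(s["clock"],2),s["eef_pos"].round(1),r.round(1),s["force"].round(1),round(s["width"],1),round(s["gripper_force"],1))
E
python3 - <<'E'
from h import *
a=[173.85,626.3,231.3,164.5];rows(a,lin(a,[549,91,150,36.4],12),1)
E
```

```text
[0, 0, np.float64(10.7), -0.042, -0.035, 0.007, 1, 0, 0, np.float64(10.7), -0.048, -0.026, 0.007, 1, 0, 0, np.float64(10.6), -0.051, -0.017, 0.006, 1, 0, 0, np.float64(10.7), -0.054, -0.007, 0.007, 1, 0, 0, np.float64(10.7), -0.055, 0.003, 0.007, 1, 0, 0, np.float64(10.7), -0.053, 0.013, 0.007, 1, 0, 0, np.float64(10.6), -0.049, 0.023, 0.006, 1, 0, 0, np.float64(10.7), -0.045, 0.031, 0.007, 1, 0, 0, np.float64(10.7), -0.037, 0.039, 0.007, 1, 0, 0, np.float64(10.7), -0.03, 0.046, 0.007, 1, 0, 0, np.float64(10.6), -0.021, 0.05, 0.007, 1, 0, 0, np.float64(10.7), -0.012, 0.054, 0.006, 1] 
 end [548.96  90.44 150.3   36.4 ]
```

carry_out --deltas '[0, 0, 10.7, -0.042, -0.035, 0.007, 1, 0, 0, 10.7, -0.048, -0.026, 0.007, 1, 0, 0, 10.6, -0.051, -0.017, 0.006, 1, 0, 0, 10.7, -0.054, -0.007, 0.007, 1, 0, 0, 10.7, -0.055, 0.003, 0.007, 1, 0, 0, 10.7, -0.053, 0.013, 0.007, 1, 0, 0, 10.6, -0.049, 0.023, 0.006, 1, 0, 0, 10.7, -0.045, 0.031, 0.007, 1, 0, 0, 10.7, -0.037, 0.039, 0.007, 1, 0, 0, 10.7, -0.03, 0.046, 0.007, 1, 0, 0, 10.6, -0.021, 0.05, 0.007, 1, 0, 0, 10.7, -0.012, 0.054, 0.006, 1]'

```text
clock: 1.6
eef_pos: [549.4, 89.2, 149.8]
tool_rot: [-3.141, 0.0, 0.629]
force: [-0.0, 1.2, -1.0]
width: -0.0
gripper_force: 0.0
```

carry_out --deltas '[0, 0, 0, 0, 0, 0, 1, 0, 0, 0, 0, 0, 0, 1]'

```text
clock: 1.85
eef_pos: [548.1, 90.8, 149.8]
tool_rot: [-3.14, 0.001, 0.636]
force: [-1.2, 0.5, -0.2]
width: 0.2
gripper_force: 0.0
```

Run:
```python
from h import *
st();print(ctrl.read_state()["qpos"].round(2));c=ctrl.calibration("wrist");im=ctrl.get_image("wrist")[:,:,::-1]
cv2.imwrite("pics/w1.png",im);np.savez("w1.npz",**c)
st()
for p in([525,73,88],[595,-22,40],[678,-35,60]):
    v=c["mtx"]@(c["R"]@p+c["t"]);print((v/v[2])[:2].round(1))
```

```text
1.85 [548.1  90.8 149.8] [-1.799e+02  1.000e-01  3.640e+01] [-1.2  0.5 -0.2] 0.2 0.0
[-0.58  0.67  0.58  1.87 -0.52  0.75 -0.64]
1.9 [547.9  91.7 149.9] [-179.9    0.    36.5] [-0.2 -0.3  0.4] -0.1 0.0
[282.3 258.1]
[427.8 231.7]
[535.2 164.4]
```

View pics/w1.png

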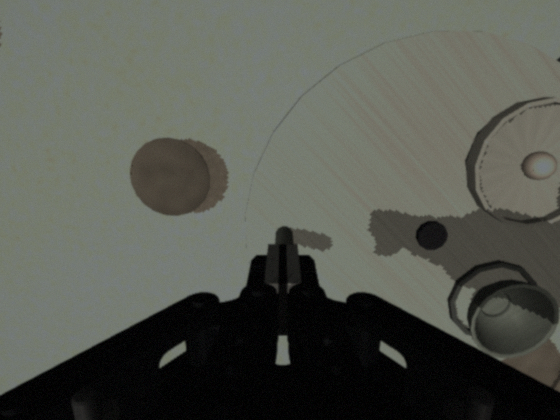

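```bash
cat >> h.py <<'E'
C=np.array([595,-22.]);PHI=-8.6
def push(j,off,z=52):
    a=np.radians(135+PHI+j);u=np.array([np.cos(a),np.sin(a)]);t=np.array([-u[1],u[0]])
    return [*(C+118*u-off*t),z,45+PHI+j]
E
python3 - <<'E'
from h import *
a=[548.96,90.44,150.3,36.4]
rows(a,lin(a,push(0,30,70),4)+lin(push(0,30,70),push(0,30),2)+lin(push(0,30),push(0,20),5),1,4)
E
```

```text
[0, 0, np.float64(-0.0), 0.0001, -0.0, 0.0201, 1, 0, 0, np.float64(-0.0), 0.0001, -0.0001, 0.0201, 1, 0, 0, np.float64(-0.0), 0.0, -0.0, 0.02, 1, 0, 0, np.float64(-0.0), 0.0001, -0.0001, 0.0201, 1, 0, 0, np.float64(-0.0), 0.0, 0.0, 0.009, 1, 0, 0, np.float64(-0.0), 0.0, 0.0, 0.009, 1, 0, 0, np.float64(-0.0), -0.002, 0.0, 0.0, 1, 0, 0, np.float64(-0.0), -0.002, 0.0, 0.0, 1, 0, 0, np.float64(-0.0), -0.002, 0.0, 0.0, 1, 0, 0, np.float64(-0.0), -0.002, 0.0, 0.0, 1, 0, 0, np.float64(-0.0), -0.002, 0.0, 0.0, 1] 
 end [541.03  84.84  52.    36.4 ]
```

carry_out --deltas '[0, 0, 0, 0, 0, 0.02, 1, 0, 0, 0, 0, 0, 0.02, 1, 0, 0, 0, 0, 0, 0.02, 1, 0, 0, 0, 0, 0, 0.02, 1, 0, 0, 0, 0, 0, 0.009, 1, 0, 0, 0, 0, 0, 0.009, 1, 0, 0, 0, -0.002, 0, 0, 1, 0, 0, 0, -0.002, 0, 0, 1, 0, 0, 0, -0.002, 0, 0, 1, 0, 0, 0, -0.002, 0, 0, 1, 0, 0, 0, -0.002, 0, 0, 1]'

```text
clock: 3.28
eef_pos: [540.7, 84.3, 52.5]
tool_rot: [3.142, -0.0, 0.635]
force: [-0.5, -0.1, 0.3]
width: 0.1
gripper_force: 0.0
```

Run:
```python
from h import *
st()
a=[541.03,84.84,52.3,36.4]
js=[0,0,0,0,0,0,.4,1.2,2.4,3.9,5.4,6.9]
of=[19,18,17,16,16,16]+[16]*6
rows(a,[push(j,o) for j,o in zip(js,of)],1,4)
im=ctrl.get_image("side")[175:275,220:400,::-1]
cv2.imwrite("pics/s2.png",cv2.resize(im,None,fx=4,fy=4,interpolation=2))
```

```text
3.27 [540.7  84.3  52.5] [180.   -0.   36.4] [-0.5 -0.1  0.3] 0.1 0.0
[0, 0, np.float64(-0.0), -0.001, 0.0, 0.0003, 1, 0, 0, np.float64(-0.0), -0.001, 0.0, -0.0, 1, 0, 0, np.float64(-0.0), -0.001, 0.0, -0.0, 1, 0, 0, np.float64(-0.0), -0.001, 0.0, -0.0, 1, 0, 0, np.float64(-0.0), 0.0, 0.0, -0.0, 1, 0, 0, np.float64(-0.0), 0.0, 0.0, -0.0, 1, 0, 0, np.float64(-0.4), -0.0008, -0.0001, -0.0, 1, 0, 0, np.float64(-0.8), -0.0016, -0.0002, -0.0, 1, 0, 0, np.float64(-1.2), -0.0025, -0.0003, -0.0, 1, 0, 0, np.float64(-1.5), -0.0031, -0.0004, -0.0, 1, 0, 0, np.float64(-1.5), -0.0031, -0.0004, -0.0, 1, 0, 0, np.float64(-1.5), -0.0031, -0.0003, -0.0, 1] 
 end [525.74  74.81  52.    43.3 ]
```

View pics/s2.png

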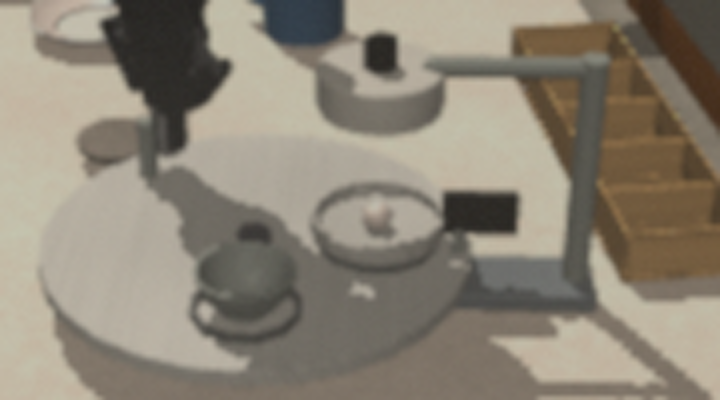

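The shut fingers (tip near 173,150 in the crop) stand just behind the peg (148,150), with no contact yet. I'll start the push.

carry_out --deltas '[0, 0, 0, -0.001, 0, 0, 1, 0, 0, 0, -0.001, 0, 0, 1, 0, 0, 0, -0.001, 0, 0, 1, 0, 0, 0, -0.001, 0, 0, 1, 0, 0, 0, -0.001, 0, 0, 1, 0, 0, 0, -0.001, 0, 0, 1, 0, 0, 0, -0.001, 0, 0, 1]'

```text
clock: 4.2
eef_pos: [538.0, 82.4, 52.4]
tool_rot: [3.14, -0.005, 0.637]
force: [7.6, 5.4, -7.2]
width: -0.1
gripper_force: 5.0
```

Run:
```python
from h import *
st()
```

```text
4.2 [538.   82.4  52.4] [179.9  -0.3  36.5] [ 7.6  5.4 -7.2] -0.1 5.0
```

Run:
```python
from h import *
a=[*push(0,13.2)[:2],52.3,36.4]
js=np.cumsum([.5]*4+[.7,.9,1.1,1.3,1.5,1.7,1.9,2.1])
rows(a,[push(j,13.2,52.3) for j in js],1,4)
```

```text
[0, 0, np.float64(-0.5), -0.001, -0.0001, -0.0, 1, 0, 0, np.float64(-0.5), -0.0011, -0.0001, -0.0, 1, 0, 0, np.float64(-0.5), -0.001, -0.0001, -0.0, 1, 0, 0, np.float64(-0.5), -0.001, -0.0001, -0.0, 1, 0, 0, np.float64(-0.7), -0.0015, -0.0002, -0.0, 1, 0, 0, np.float64(-0.9), -0.0018, -0.0002, -0.0, 1, 0, 0, np.float64(-1.1), -0.0023, -0.0002, -0.0, 1, 0, 0, np.float64(-1.3), -0.0027, -0.0003, -0.0, 1, 0, 0, np.float64(-1.5), -0.0031, -0.0003, -0.0, 1, 0, 0, np.float64(-1.7), -0.0035, -0.0003, -0.0, 1, 0, 0, np.float64(-1.9), -0.0039, -0.0004, -0.0, 1, 0, 0, np.float64(-2.1), -0.0043, -0.0004, -0.0, 1] 
 end [513.71  64.54  52.3   49.6 ]
```

carry_out --deltas '[0, 0, -0.5, -0.001, -0.0001, 0, 1, 0, 0, -0.5, -0.001, -0.0001, 0, 1, 0, 0, -0.5, -0.001, -0.0001, 0, 1, 0, 0, -0.5, -0.001, -0.0001, 0, 1, 0, 0, -0.7, -0.0015, -0.0002, 0, 1, 0, 0, -0.9, -0.0018, -0.0002, 0, 1, 0, 0, -1.1, -0.0023, -0.0002, 0, 1, 0, 0, -1.3, -0.0027, -0.0003, 0, 1, 0, 0, -1.5, -0.0031, -0.0003, 0, 1, 0, 0, -1.7, -0.0035, -0.0003, 0, 1, 0, 0, -1.9, -0.0039, -0.0004, 0, 1, 0, 0, -2.1, -0.0043, -0.0004, 0, 1]'

```text
clock: 5.7
eef_pos: [534.1, 82.6, 53.3]
tool_rot: [3.124, -0.036, 0.881]
force: [46.9, 45.1, -46.4]
width: 0.2
gripper_force: 31.5
```

Run:
```python
from h import *
st();print(push(12,16),push(10,16))
a=[513.71,64.54,52.3,49.6]
j=13.2+np.cumsum([2.3]+[2.5]*11)
rows(a,[push(x,13.2,52.3) for x in j],1,4)
```

```text
5.7 [534.1  82.6  53.3] [179.   -2.   50.5] [ 46.9  45.1 -46.4] 0.2 31.5
[np.float64(517.3826447236091), np.float64(68.308062540941), 52, 48.4] [np.float64(520.5816330501495), np.float64(70.9618559438085), 52, 46.4]
[0, 0, np.float64(-2.3), -0.0048, -0.0004, -0.0, 1, 0, 0, np.float64(-2.5), -0.0051, -0.0005, -0.0, 1, 0, 0, np.float64(-2.5), -0.0052, -0.0005, -0.0, 1, 0, 0, np.float64(-2.5), -0.0051, -0.0004, -0.0, 1, 0, 0, np.float64(-2.5), -0.0052, -0.0005, -0.0, 1, 0, 0, np.float64(-2.5), -0.0052, -0.0005, -0.0, 1, 0, 0, np.float64(-2.5), -0.0051, -0.0004, -0.0, 1, 0, 0, np.float64(-2.5), -0.0052, -0.0005, -0.0, 1, 0, 0, np.float64(-2.5), -0.0051, -0.0004, -0.0, 1, 0, 0, np.float64(-2.5), -0.0052, -0.0005, -0.0, 1, 0, 0, np.float64(-2.5), -0.0052, -0.0005, -0.0, 1, 0, 0, np.float64(-2.5), -0.0051, -0.0004, -0.0, 1] 
 end [481.48  12.69  52.3   79.4 ]
```

carry_out --deltas '[0, 0, 2, 0.006, 0, 0, 1, 0, 0, 2, 0.006, 0, 0, 1, 0, 0, 2, 0.005, 0, 0, 1, 0, 0, 2, 0.004, 0, 0, 1, 0, 0, 0, 0.002, 0, 0, 1, 0, 0, 0, 0, 0, 0, 1]'

```text
clock: 6.45
eef_pos: [529.0, 80.6, 52.3]
tool_rot: [-3.142, 0.0, 0.726]
force: [-0.4, -0.3, -0.2]
width: -0.3
gripper_force: 0.0
```

Run:
```python
from h import *
st()
a=cv2.resize(ctrl.get_image("scene")[180:305,175:375,::-1],None,fx=4,fy=4,interpolation=2)[:300,100:800]
b=cv2.resize(ctrl.get_image("side")[175:275,220:400,::-1],None,fx=4,fy=4,interpolation=2)[:290,:700]
cv2.imwrite("pics/m3.png",cv2.convertScaleAbs(np.vstack([a,b]),alpha=1.6))
```

```text
6.45 [529.   80.6  52.3] [-180.     0.    41.6] [-0.4 -0.3 -0.2] -0.3 0.0
```

View pics/m3.png

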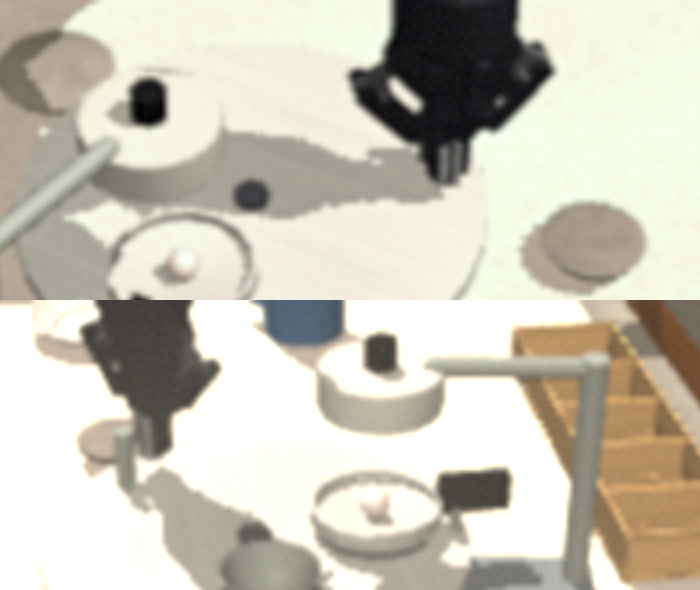

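Run:
```python
from h import *
np.set_printoptions(precision=1,suppress=True)
f=lambda u,v:((u+.5)/4-.5+175,(v+.5)/4-.5+180)
g=lambda u,v:((u+.5)/4-.5+220,(v+.5)/4-.5+175)
p,e=tri(f(283,264),g(376,207));print(p,e,np.degrees(np.arctan2(*(p[:2]-C)[::-1]))-PHI)
q=atz("side",g(123,132),88);q2=atz("side",g(147,122),88)
print(q,q2,np.degrees(np.arctan2(*(q[:2]-C)[::-1]))-PHI,np.degrees(np.arctan2(*(q2[:2]-C)[::-1]))-PHI)
im=ctrl.get_image("wrist");d=cv2.imread("pics/w1.png")
cv2.imwrite("pics/w2.png",im[:,:,::-1])
c=ctrl.calibration("wrist")
print({k:((lambda v:v[:2]/v[2])(c["mtx"]@(c["R"]@np.array(x)+c["t"]))) for k,x in dict(hub=[595,-22,42],pearl=p).items()})
```

```text
[678.7 -21.2  57. ] 3.8523911599251877 9.13221851030386
[508.2  50.5  88. ] [525.8  63.2  88. ] 148.746152627776 137.68992736128067
{'hub': array([513.7, 284.7]), 'pearl': array([697.4, 170.9])}
```

View pics/w2.png

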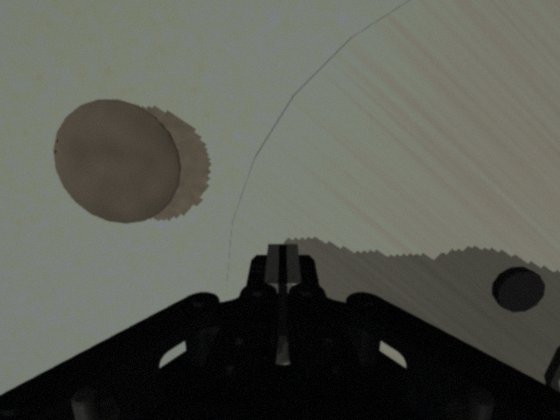

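Run:
```python
from h import *
a=[529,80.6,52.3,41.6]
b=push(7,16,52.3)
rows(a,lin(a,b,4)+[push(7+j,16,52.3) for j in np.cumsum([.5,.7,1,1.3,1.6,2,2,2])],1,4)
```

```text
[0, 0, np.float64(-0.4), -0.0016, 0.0005, -0.0, 1, 0, 0, np.float64(-0.5), -0.0016, 0.0005, -0.0, 1, 0, 0, np.float64(-0.5), -0.0017, 0.0005, -0.0, 1, 0, 0, np.float64(-0.4), -0.0016, 0.0005, -0.0, 1, 0, 0, np.float64(-0.5), -0.001, -0.0001, -0.0, 1, 0, 0, np.float64(-0.7), -0.0015, -0.0002, -0.0, 1, 0, 0, np.float64(-1.0), -0.002, -0.0003, -0.0, 1, 0, 0, np.float64(-1.3), -0.0027, -0.0003, -0.0, 1, 0, 0, np.float64(-1.6), -0.0033, -0.0004, -0.0, 1, 0, 0, np.float64(-2.0), -0.0041, -0.0005, -0.0, 1, 0, 0, np.float64(-2.0), -0.0042, -0.0005, -0.0, 1, 0, 0, np.float64(-2.0), -0.0041, -0.0005, -0.0, 1] 
 end [508.2   59.58  52.3   54.5 ]
```

carry_out --deltas '[0, 0, -0.5, -0.0016, 0.0005, 0, 1, 0, 0, -0.5, -0.0016, 0.0005, 0, 1, 0, 0, -0.5, -0.0016, 0.0005, 0, 1, 0, 0, -0.5, -0.0016, 0.0005, 0, 1, 0, 0, -0.5, -0.001, -0.0001, 0, 1, 0, 0, -0.7, -0.0015, -0.0002, 0, 1, 0, 0, -1, -0.002, -0.0003, 0, 1, 0, 0, -1.3, -0.0027, -0.0003, 0, 1, 0, 0, -1.6, -0.0033, -0.0004, 0, 1, 0, 0, -2, -0.004, -0.0005, 0, 1]'

```text
clock: 7.85
eef_pos: [514.4, 65.8, 52.3]
tool_rot: [-3.142, -0.0, 0.887]
force: [0.7, 0.4, -1.3]
width: -0.0
gripper_force: 0.6
```

carry_out --deltas '[0, 0, -2.5, -0.0052, -0.0006, 0, 1, 0, 0, -3, -0.0062, -0.0007, 0, 1, 0, 0, -3, -0.0062, -0.0007, 0, 1, 0, 0, -3, -0.0062, -0.0007, 0, 1, 0, 0, -3, -0.0062, -0.0007, 0, 1, 0, 0, -3, -0.0062, -0.0007, 0, 1, 0, 0, -3, -0.0062, -0.0007, 0, 1, 0, 0, -3, -0.0062, -0.0007, 0, 1, 0, 0, -3, -0.0062, -0.0007, 0, 1, 0, 0, -3, -0.0062, -0.0007, 0, 1, 0, 0, -3, -0.0062, -0.0007, 0, 1, 0, 0, -3, -0.0062, -0.0007, 0, 1]'

```text
clock: 9.35
eef_pos: [477.4, 2.3, 52.3]
tool_rot: [-3.14, -0.0, 1.508]
force: [-1.2, 1.3, 0.8]
width: -0.0
gripper_force: 0.8
```

Run:
```python
from h import *
st();print(push(49.6,16))
```

```text
9.35 [477.4   2.3  52.3] [-179.9   -0.    86.4] [-1.2  1.3  0.8] -0.0 0.8
[np.float64(478.4035456492467), np.float64(2.1922887059639997), 52, 86.0]
```

carry_out --deltas '[0, 0, -3, -0.0062, -0.0007, 0, 1, 0, 0, -3, -0.0062, -0.0007, 0, 1, 0, 0, -3, -0.0062, -0.0007, 0, 1, 0, 0, -3, -0.0062, -0.0007, 0, 1, 0, 0, -3, -0.0062, -0.0007, 0, 1, 0, 0, -3, -0.0062, -0.0007, 0, 1, 0, 0, -3, -0.0062, -0.0007, 0, 1, 0, 0, -3, -0.0062, -0.0007, 0, 1, 0, 0, -2.5, -0.0052, -0.0006, 0, 1, 0, 0, -2, -0.0041, -0.0005, 0, 1, 0, 0, -1.5, -0.0031, -0.0004, 0, 1, 0, 0, -1, -0.002, -0.0003, 0, 1]'

```text
clock: 10.85
eef_pos: [481.3, -59.1, 52.2]
tool_rot: [-3.14, -0.004, 2.048]
force: [-3.3, 7.3, 4.4]
width: -0.0
gripper_force: 4.7
```

Run:
```python
from h import *
st();print(push(80.6,16))
```

```text
10.85 [481.3 -59.1  52.2] [-179.9   -0.2  117.4] [-3.3  7.3  4.4] -0.0 4.7
[np.float64(482.59738214993985), np.float64(-61.31477458225263), 52, 117.0]
```

carry_out --deltas '[0, 0, -0.8, -0.0016, -0.0002, 0, 1, 0, 0, -0.8, -0.0016, -0.0002, 0, 1, 0, 0, -0.8, -0.0016, -0.0002, 0, 1, 0, 0, 0, 0, 0, 0, 1]'

```text
clock: 11.35
eef_pos: [481.3, -60.6, 52.2]
tool_rot: [-3.139, -0.008, 2.093]
force: [-6.9, 12.7, 8.3]
width: -0.2
gripper_force: 7.2
```

Run:
```python
from h import *
a=cv2.resize(ctrl.get_image("scene")[170:290,180:380,::-1],None,fx=3.5,fy=3.5,interpolation=2)[:,:]
b=cv2.resize(ctrl.get_image("side")[155:255,200:400,::-1],None,fx=3.5,fy=3.5,interpolation=2)[:,:][:180+170]
m=cv2.convertScaleAbs(np.vstack([a,b])[:770],alpha=1.5);cv2.imwrite("pics/m4.png",cv2.resize(m,(545,600)) if 0 else cv2.convertScaleAbs(np.vstack([a[60:330],b[20:350]]),alpha=1.5))
st()
```

```text
11.45 [481.3 -60.6  52.2] [-179.8   -0.5  119.9] [-6.7 11.6  7.4] -0.6 7.1
```

View pics/m4.png

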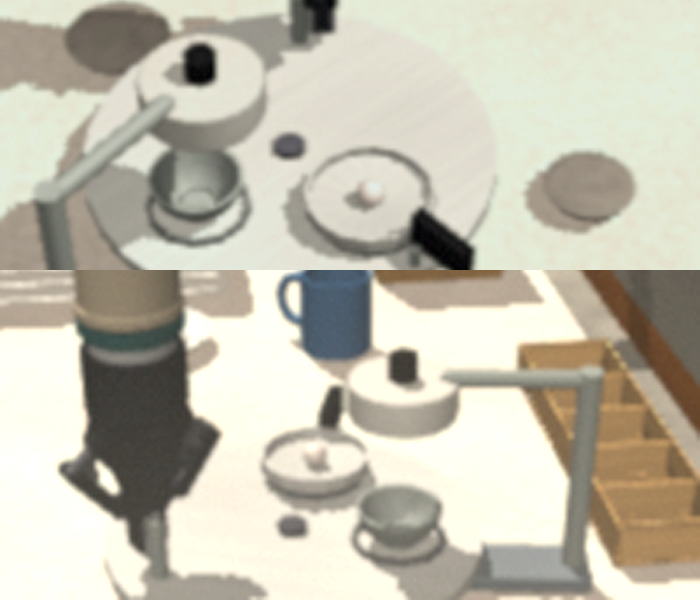

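Run:
```python
from h import *
ang=lambda p:np.degrees(np.arctan2(p[1]-C[1],p[0]-C[0]))-PHI
f=lambda u,v:((u+.5)/3.5-.5+180,(v+60.5)/3.5-.5+170)
g=lambda u,v:((u+.5)/3.5-.5+200,(v-270+20.5)/3.5-.5+155)
p,e=tri(f(372,188),g(316,457));print("pearl",p,e,ang(p),np.hypot(*(p[:2]-C)))
q=atz("side",g(155,519),88);print("peg",q,ang(q)-135)
q=atz("scene",f(303,40),45);print("pegbase",q,ang(q)-135+360)
st()
```

```text
pearl [619.5712557   56.27811742  58.36061063] 6.923357751945687 81.17309039354883 82.0439533021439
peg [489.1432695  -74.96437902  88.        ] -279.819356758596
pegbase [493.59655    -69.90420051  45.        ] 78.88660962037943
11.45 [481.3 -60.6  52.2] [-179.8   -0.5  119.9] [-6.7 11.6  7.4] -0.6 7.1
```

carry_out --deltas '[0, 0, 0, 0, 0, 0, 1, 0, 0, 0, 0, 0, 0, 1, 0, 0, 0, 0, 0, 0, 1, 0, 0, 0, 0, 0, 0, 1, 0, 0, 0, 0, 0, 0, 1, 0, 0, 0, 0, 0, 0, 1]'

```text
clock: 12.2
eef_pos: [481.4, -60.6, 52.2]
tool_rot: [-3.139, -0.008, 2.093]
force: [-6.1, 11.6, 7.1]
width: -0.1
gripper_force: 7.1
```

Run:
```python
from h import *
s=ctrl.read_state();st();print(s["torque"].round(2),s["qpos"].round(2),s["tau"].round(1))
```

```text
12.2 [481.4 -60.6  52.2] [-179.8   -0.5  119.9] [-6.1 11.6  7.1] -0.1 7.1
[2.43 1.33 0.01] [ 0.06  0.7   0.01  2.1  -0.04  0.34  0.63] [  5.7 -46.2   7.2 -11.6   1.3  -2.5   0. ]
```

carry_out --deltas '[0, 0, 1, 0.002, 0, 0, 1, 0, 0, 1, 0.002, 0, 0, 1, 0, 0, 0, 0, 0, 0, 1]'

```text
clock: 12.58
eef_pos: [481.5, -59.8, 52.2]
tool_rot: [-3.141, -0.003, 2.055]
force: [-3.2, 5.7, 2.0]
width: 0.1
gripper_force: 3.3
```

carry_out --deltas '[0, 0, 1, 0.003, 0, 0, 1, 0, 0, 0, 0, 0, 0, 1]'

```text
clock: 12.82
eef_pos: [481.3, -58.7, 52.3]
tool_rot: [3.141, -0.0, 2.036]
force: [-1.2, 4.0, 0.0]
width: 0.0
gripper_force: 2.0
```

Run:
```python
from h import *
st()
for n in("scene","side"): cv2.imwrite(f"pics/{n}5.png",ctrl.get_image(n)[:,:,::-1])
# pearl localisation: bright blob near expected
np.set_printoptions(precision=1,suppress=True)
for j in(75,80,85,90):
    a=np.radians(j+PHI);X=[*(C+85*np.array([np.cos(a),np.sin(a)])),60]
    for n in("scene","side"):
        c=ctrl.calibration(n);v=c["mtx"]@(c["R"]@X+c["t"]);print(j,n,v[:2]/v[2])
```

```text
12.82 [481.3 -58.7  52.3] [180.   -0.  116.6] [-1.2  4.   0. ] 0.0 2.0
75 scene [282.9 243.5]
75 side [292.2 212.5]
80 scene [285.2 242.1]
80 side [289.7 212.2]
85 scene [287.4 240.5]
85 side [287.2 212. ]
90 scene [289.4 238.8]
90 side [284.7 211.9]
```

carry_out --deltas '[0, 0, -0.8, -0.0016, -0.0002, 0, 1, 0, 0, -0.8, -0.0016, -0.0002, 0, 1, 0, 0, -0.8, -0.0016, -0.0002, 0, 1, 0, 0, -0.8, -0.0016, -0.0002, 0, 1, 0, 0, -0.8, -0.0016, -0.0002, 0, 1, 0, 0, -0.8, -0.0016, -0.0002, 0, 1]'

```text
clock: 13.68
eef_pos: [481.1, -61.2, 52.3]
tool_rot: [-3.139, -0.011, 2.126]
force: [-9.0, 22.3, 12.2]
width: -0.0
gripper_force: 11.8
```

carry_out --deltas '[0, 0, -0.8, -0.0016, -0.0002, 0, 1, 0, 0, -0.8, -0.0016, -0.0002, 0, 1, 0, 0, 0, 0, 0, 0, 1]'

```text
clock: 14.05
eef_pos: [480.9, -61.7, 52.3]
tool_rot: [-3.138, -0.015, 2.155]
force: [-11.0, 25.8, 14.3]
width: 0.2
gripper_force: 13.8
```

Run:
```python
from h import *
for n,(x,y) in(("scene",(286,242)),("side",(290,213))):
    im=cv2.cvtColor(ctrl.get_image(n),cv2.COLOR_RGB2GRAY).astype(np.float32);cv2.imwrite(f"pics/{n}6.png",im)
    a=cv2.cvtColor(cv2.imread(f"pics/{n}5.png"),cv2.COLOR_BGR2GRAY).astype(np.float32)
    s=np.s_[y-20:y+20,x-24:x+24];print(n,cv2.phaseCorrelate(a[s],im[s],cv2.createHanningWindow((48,40),cv2.CV_32F)))
    s=np.s_[y-20+25:y+20+25,x+50:x+98] 
a=cv2.imread("pics/scene6.png")[165:265,215:315];b=cv2.imread("pics/side6.png")[190:265,215:290]
w=ctrl.get_image("wrist")[150:420,130:430,::-1]
A=cv2.convertScaleAbs(cv2.resize(a,(400,400),interpolation=2),alpha=1.5);B=cv2.convertScaleAbs(cv2.resize(b,(400,400),interpolation=2),alpha=1.4)
cv2.imwrite("pics/last.png",np.hstack([A,B]));st()
```

```text
scene ((0.47514730332078514, -0.333613349891575), 0.905398960908254)
side ((-0.7960425795213304, -0.055330054039128385), 1.0654945105314255)
14.2 [480.9 -61.7  52.3] [-179.8   -0.8  123.5] [-10.9  25.6  15.2] 0.2 13.8[ WARN:0@0.649] global loadsave.cpp:1063 imwrite_ Unsupported depth image for selected encoder is fallbacked to CV_8U.
```

View pics/last.png

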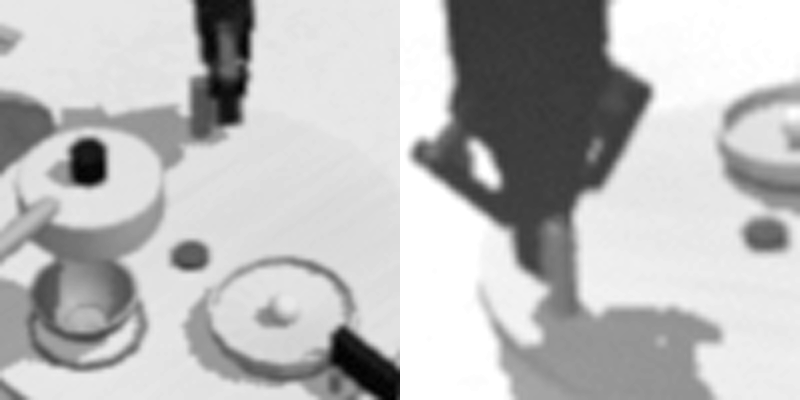

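carry_out --deltas '[0, 0, 0, -0.0016, 0, 0, 1, 0, 0, 0, -0.0016, 0, 0, 1, 0, 0, 0, -0.0016, 0, 0, 1, 0, 0, 0, -0.0016, 0, 0, 1]'

```text
clock: 14.7
eef_pos: [489.7, -77.5, 52.3]
tool_rot: [-3.141, 0.0, 2.145]
force: [-0.6, 2.0, 1.4]
width: 0.2
gripper_force: 1.2
```

Run:
```python
from h import *
for n,(x,y) in(("scene",(286,242)),("side",(290,213))):
    im=cv2.cvtColor(ctrl.get_image(n),cv2.COLOR_RGB2GRAY).astype(np.float32)
    a=cv2.cvtColor(cv2.imread(f"pics/{n}5.png"),cv2.COLOR_BGR2GRAY).astype(np.float32)
    s=np.s_[y-20:y+20,x-24:x+24];print(n,cv2.phaseCorrelate(a[s],im[s],cv2.createHanningWindow((48,40),cv2.CV_32F)))
st()
```

```text
scene ((4.202192758174064, -2.9324820117260444), 0.51668027912577)
side ((-5.819912239110938, -0.5082393914802736), 0.3710000644127528)
14.8 [489.6 -77.3  52.3] [-180.     0.   122.9] [-0.8 -0.4  0.4] 0.2 0.1
```

carry_out --deltas '[0, 0, 0, 0.004, 0, 0, 1, 0, 0, 0, 0.008, 0, 0, 1, 0, 0, 0, 0.008, 0, 0, 1, 0, 0, 0, 0, 0, -0.02, 1, 0, 0, 0, 0, 0, -0.04, 1, 0, 0, 0, 0, 0, -0.04, 0, 0, 0, 0, 0, 0, -0.03, -1]'

```text
clock: 15.68
eef_pos: [478.6, -59.4, 183.9]
tool_rot: [3.141, 0.001, 2.147]
force: [1.0, -1.3, 0.1]
width: 35.9
gripper_force: 0.0
```

Run:
```python
from h import *
np.set_printoptions(precision=1,suppress=True)
st();print(ctrl.read_state()["qpos"].round(2))
ex={}
for n in("scene","side"):
    im=ctrl.get_image(n)[:,:,::-1].copy();cv2.imwrite(f"pics/{n}7.png",im)
    a=np.radians(90+PHI);u=np.array([np.cos(a),np.sin(a)]);c=ctrl.calibration(n)
    pr=lambda X:(lambda v:v[:2]/v[2])(c["mtx"]@(c["R"]@X+c["t"]))
    X=lambda r,z:np.array([*(C+r*u),z])
    # pearl: brightest/reddest blob near prediction
    p=pr(X(85,60));g=im.astype(float).min(2);x,y=p.round().astype(int)
    # handle: dark blob
    hp=np.array([pr(X(r,z)) for r in(129,180) for z in(50,78)]);x0,y0=hp.min(0).astype(int)-8;x1,y1=hp.max(0).astype(int)+8
    m=(im[y0:y1,x0:x1].max(2)<45).astype(np.uint8);k,l,s,ce=cv2.connectedComponentsWithStats(m)
    i=1+s[1:,4].argmax();print(n,"handle seen",ce[i]+[x0,y0],s[i],"pred",hp.mean(0),hp.ravel())
    ex[n]=ce[i]+[x0,y0]
print("pred handle",X(154.5,64),"tri",*tri(ex["scene"],ex["side"]),"at64",atz("scene",ex["scene"],64),atz("side",ex["side"],64))
```

```text
15.68 [478.6 -59.4 183.9] [179.9   0.  123. ] [ 1.  -1.3  0.1] 35.9 0.0
[ 0.1  0.5  0.   2.  -0.   0.7  0.7]
scene handle seen [312.3 250.9] [  8  10  19  17 180] pred [313.  250.7] [304.  249.8 304.3 241.8 321.5 259.6 322.2 251.6]Traceback (most recent call last):
  File "<stdin>", line 15, in <module>
ValueError: attempt to get argmax of an empty sequence
```

Run:
```python
from h import *
a=[478.6,-59.4,183.9,123];b=[619.7,141.2,170,81.4]
rows(a,lin(a,b,8),-1)
```

```text
[0, 0, np.float64(5.2), 0.011, 0.028, 0.002, -1, 0, 0, np.float64(5.2), 0.014, 0.028, 0.001, -1, 0, 0, np.float64(5.2), 0.017, 0.026, 0.002, -1, 0, 0, np.float64(5.2), 0.018, 0.024, 0.002, -1, 0, 0, np.float64(5.2), 0.021, 0.022, 0.002, -1, 0, 0, np.float64(5.2), 0.023, 0.021, 0.001, -1, 0, 0, np.float64(5.2), 0.024, 0.018, 0.002, -1, 0, 0, np.float64(5.2), 0.027, 0.016, 0.002, -1] 
 end [619.24 141.68 169.9   81.4 ]
```

carry_out --deltas '[0, 0, 5.2, 0.011, 0.028, 0.002, -1, 0, 0, 5.2, 0.014, 0.028, 0.001, -1, 0, 0, 5.2, 0.017, 0.026, 0.002, -1, 0, 0, 5.2, 0.018, 0.024, 0.002, -1, 0, 0, 5.2, 0.021, 0.022, 0.002, -1, 0, 0, 5.2, 0.023, 0.021, 0.001, -1, 0, 0, 5.2, 0.024, 0.018, 0.002, -1, 0, 0, 5.2, 0.027, 0.016, 0.002, -1, 0, 0, 0, 0, 0, 0, -1, 0, 0, 0, 0, 0, 0, -1]'

```text
clock: 17.02
eef_pos: [618.1, 140.4, 167.2]
tool_rot: [-3.14, 0.002, 1.421]
force: [0.1, 1.0, 0.5]
width: 85.3
gripper_force: 0.0
```

Run:
```python
from h import *
np.set_printoptions(precision=1,suppress=True)
st();c=ctrl.calibration("wrist");im=ctrl.get_image("wrist")[:,:,::-1];cv2.imwrite("pics/w8.png",im)
a=np.radians(90+PHI);u=np.array([np.cos(a),np.sin(a)]);X=lambda r,z:np.array([*(C+r*u),z])
pr=lambda X:(lambda v:v[:2]/v[2])(c["mtx"]@(c["R"]@X+c["t"]))
print("pearl",pr(X(85,60)),"hub",pr(X(0,42)),"handle",[pr(X(r,78)) for r in(129,180)],"peg",pr(np.array([500,-92,88])))
g=im.astype(int);m=(im.max(2)<40).astype(np.uint8)
k,l,s,ce=cv2.connectedComponentsWithStats(m)
for i in range(1,k):
    if s[i,4]>60: print("dark",s[i],ce[i])
gray=cv2.cvtColor(im,cv2.COLOR_BGR2GRAY)
H=cv2.HoughCircles(cv2.medianBlur(gray,5),cv2.HOUGH_GRADIENT,1,60,param1=80,param2=40,minRadius=15,maxRadius=140);print("circ",H)
# ascii of image, 14 px cells
sm=cv2.resize(gray,(70,42),interpolation=cv2.INTER_AREA)
for r in sm: print("".join(" .:-=+*#%@"[min(9,v//20)] for v in r))
```

```text
17.02 [618.1 140.4 167.2] [-179.9    0.1   81.4] [0.1 1.  0.5] 85.3 0.0
pearl [283.4 286.8] hub [283.1 354.2] handle [array([283.6, 248.2]), array([283.8, 182.7])] peg [191.4 466.2]
dark [    0     0   560   420 57728] [316.8 341.1]
dark [ 277  178   34   73 1292] [286.8 215. ]
dark [235 289  30  39  95] [246.2 311.2]
dark [270 306  59  27 295] [300.5 324.4]
circ [[[284.5 291.5  56.6]]]
+++++++++++++++++++++++++++++++++++++++++++++++++++++++++++++++++++=..
+++++++++++++++++++++++++++++++++++++++++++++++++++++++++++++++++++-..
+++++++++++++++++++++++++++++++++++++++++++++++++++++++++++++++++++-..
+++++++++++++++++++++++++++++++++++++++++++++++++++++++++++++++++++-..
+++++++++++++++++++++++++++++++++++++++++++++++++++++++++++++++++++-..
+++++++++++++++++++++++++++++++++++++++++++++++++++++++++++++++++++-..
+++++++++++++++++++++++++++++++++++++++++++++++++++++++++++++++++++:..
+++++++++++++++++++++++++++++++++++++++++++++++++++++++++++++++++++:..
+++++++++++++++++++++++++++++++++++++++++++++++++++++++++++++++++++:..
+++++++++++++++++++++++++++++++++++++++++++++++++++++++++++++++++++...

[... 1564 characters left out ...]
-.   :=-:          .+++++++++=--::::::---::...:           .::     .:
=.                   =+++++++++++=--:::::::..::::.                   .
.                    =++++++++++++=-=-:---.:::....                    
                     .=+++++====+=...====-::.....                     
                      .=+++:     .   .     ...:.                      
                       .-:                    .                       
                                                          .           
         :===                                             ==-.        
        .++++.                                           .----        
        =++++=                                           --===-
```

Run:
```python
import cv2
g=cv2.cvtColor(cv2.imread("pics/w8.png"),cv2.COLOR_BGR2GRAY)
for r in range(172,260,8): print(r,g[r,266:318:2])
print(g[165:262:3,284])
```

```text
172 [104 108 103 105 103 104 106 105 106 105 105 106 109 105 106 105 106 102
 106 106 102 105 106 106 102 106]
180 [106 105 107 105 103 105  41   1   3   1   1   3   0  21  94 105 105 101
 106 107 105 105 104 104 106 104]
188 [105 106 107 106 109  93  28   9   0   4   7   8   5   6  63 103 106 105
 107 105 103 104 108 107 105 106]
196 [105 104 104 107 106  95  26   5   9   8   2   1   1  10  65 104  99 104
 105 105 105 105 105 104 104 105]
204 [104 102 105 107 102  91  28   8   9   1   8   7   4   9  79  97  74  64
  62  64  62  66  66  70  97 104]
212 [101 104 106 105 104  92  24   1   1   6   5   8   9   7  48  58  59  60
  57  54  54  85  89  80  72  70]
220 [ 92  39  35  30  25  52  25   7   3   7   5   9   5   5  15  12  18  19
  45  57  66  99 104 103 104 106]
228 [ 99  79  76  73  66  54  16   1   7   5   6   3   5  11  42  44  40  40
  48  58  73  99 102 102 103 102]
236 [103 100  92  78  79  59  17   6   4   0   9   9  12   6  40  48  53  58
  59  60  76 103 103 102 100 103]
244 [ 97  95 100 101 100  84  24   3   2   7   3   4   7  16  55  58  61  84
  92  85  73  50  36  40  64  93]
252 [ 90  93  97  96  99 100  95  95  94  97  96  75  62  61  59  58  55  57
  73 103 103 100 101  98 100  99]
[106 108 104 105  49   1   2   7   3   4   0   1   3   1   9   1  11  11
   4   7   5   5   3   3   5   2   8   0  19  97  98  97  98]
```

carry_out --deltas '[0, 0, 0, 0.001, 0.0028, 0.02, -1, 0, 0, 0, 0, 0, 0.02, -1, 0, 0, 0, 0, 0, 0.02, -1, 0, 0, 0, 0, 0, 0.02, -1, 0, 0, 0, 0, 0, 0.017, -1, 0, 0, 0, 0, 0, 0.01, -1, 0, 0, 0, 0, 0, 0.005, -1, 0, 0, 0, 0, 0, 0, -1, 0, 0, 0, 0, 0, 0, -1]'

```text
clock: 18.2
eef_pos: [622.7, 141.7, 57.0]
tool_rot: [3.14, -0.001, 1.42]
force: [0.5, -0.1, 0.7]
width: 85.5
gripper_force: 0.0
```

carry_out --deltas '[0, 0, 0, 0, -0.001, 0.004, -1, 0, 0, 0, 0, 0, 0.003, 0, 0, 0, 0, 0, 0, 0, 0.3, 0, 0, 0, 0, 0, 0, 0.4, 0, 0, 0, 0, 0, 0, 0.5, 0, 0, 0, 0, 0, 0, 0.5, 0, 0, 0, 0, 0, 0, 0.5]'

```text
clock: 19.08
eef_pos: [621.3, 141.7, 49.3]
tool_rot: [3.142, -0.0, 1.42]
force: [0.6, 0.1, -0.2]
width: 21.0
gripper_force: 0.0
```

Run:
```python
from h import *
st()
```

```text
19.07 [621.3 141.7  49.3] [180.   -0.   81.4] [ 0.6  0.1 -0.2] 21.0 0.0
```

carry_out --deltas '[0, 0, 0, 0, 0, 0, 0.55, 0, 0, 0, 0, 0, 0, 0.6, 0, 0, 0, 0, 0, 0, 0.63, 0, 0, 0, 0, 0, 0, 0.66, 0, 0, 0, 0, 0, 0, 0.69, 0, 0, 0, 0, 0, 0, 0.72, 0, 0, 0, 0, 0, 0, 0.75, 0, 0, 0, 0, 0, 0, 0.8, 0, 0, 0, 0, 0, 0, 1, 0, 0, 0, 0, 0, 0, 1]'

```text
clock: 20.32
eef_pos: [621.1, 141.8, 49.4]
tool_rot: [-3.141, 0.0, 1.42]
force: [-1.4, -0.1, 1.4]
width: 11.0
gripper_force: 58.5
```

Run:
```python
from h import *
st()
```

```text
20.32 [621.1 141.8  49.4] [-180.     0.    81.4] [-1.4 -0.1  1.4] 11.0 58.5
```

carry_out --deltas '[0, 0, 0, 0, 0, -0.001, 1, 0, 0, 0, 0, 0, -0.002, 1, 0, 0, 0, 0, 0, -0.004, 1, 0, 0, 0, 0, 0, -0.006, 1, 0, 0, 0, 0, 0, -0.008, 1, 0, 0, 0, 0, 0, -0.009, 1, 0, 0, 0, 0, 0, -0.01, 1, 0, 0, 0, 0, 0, -0.01, 1, 0, 0, 0, 0, 0, -0.01, 1, 0, 0, 0, 0, 0, -0.009, 1, 0, 0, 0, 0, 0, -0.007, 1, 0, 0, 0, 0, 0, -0.004, 1]'

```text
clock: 21.82
eef_pos: [621.4, 141.8, 129.8]
tool_rot: [3.141, -0.0, 1.42]
force: [0.1, -0.3, -0.4]
width: 11.1
gripper_force: 58.5
```

carry_out --deltas '[0, 0, 0, 0, 0, -0.001, 1, 0, 0, 0, 0, 0, 0, 1, 0, 0, 0, 0, 0, 0, 1]'

```text
clock: 22.2
eef_pos: [621.0, 141.7, 129.9]
tool_rot: [-3.141, 0.0, 1.42]
force: [0.1, -0.2, -0.3]
width: 10.5
gripper_force: 58.5
```

Run:
```python
from h import *
np.set_printoptions(precision=1,suppress=True)
st();s=ctrl.read_state()
im=ctrl.get_image("wrist")[:,:,::-1];cv2.imwrite("pics/w9.png",im);g=cv2.cvtColor(im,cv2.COLOR_BGR2GRAY)
print("wrist circ",cv2.HoughCircles(cv2.medianBlur(g,5),cv2.HOUGH_GRADIENT,1,200,param1=80,param2=35,minRadius=40,maxRadius=160),cv2.HoughCircles(cv2.medianBlur(g[180:,200:360],3),cv2.HOUGH_GRADIENT,1,200,param1=80,param2=14,minRadius=10,maxRadius=25))
c=ctrl.calibration("wrist");a=np.radians(s["tool_rot"][2]);t=s["eef_pos"];D=[t[0]-80*np.cos(a),t[1]-80*np.sin(a),t[2]+18.7-8]
for z in(0,2):
    v=c["mtx"]@(c["R"]@(np.array(D)+[0,0,z])+c["t"]);print("pred middle",v[:2]/v[2])
sm=cv2.resize(g[200:400,190:380],(76,40),interpolation=cv2.INTER_AREA)
for r in sm: print("".join(" .:-=+*#%@"[min(9,v//16)] for v in r))
```

```text
22.2 [621.  141.7 129.9] [-180.     0.    81.4] [ 0.1 -0.2 -0.3] 10.5 58.5
wrist circ None None
pred middle [107.6 298.9]
pred middle [105.3 301.4]
############################################################################
############################################################################
############################################################################
############################################################################
############################*****+++++++*****###############################
################**++============+++++++++======-======+**###################
#########**++===++****###########################*****++====+**#############
####*++===++*###############*-:-=+++++++=-:-*#############**+==-==+**#######
*++=++**##################**=::.          ..-***################**+==-=+####
+*########################-:::.            .:::-*#####################*+==+*
#########################*-:::.            .::::+*#######################*+=
###################*=.  .:::::.             :::::.  .-*#####################
##################*:     :::
[... 858 characters left out ...]
                                     
                                                                            
                                                                     ..     
                             .              .                            ...
                             ..            ..                            ...
                            .--.           ...                            . 
                            :==.           ::.                            . 
                            -**:          .-=:                              
                            :++:          .---                              
                             ..           .:..
```

```bash
cat >> h.py <<'E'
def look():
    s=ctrl.read_state();a=s["tool_rot"][2];t=s["eef_pos"];M=np.array([t[0]-80*np.cos(a),t[1]-80*np.sin(a),t[2]+18.7-28])
    for n in("scene","side"):
        c=ctrl.calibration(n);v=c["mtx"]@(c["R"]@(M+[0,0,20])+c["t"]);x,y=np.round(v[:2]/v[2]).astype(int)
        im=ctrl.get_image(n)[:,:,::-1];g=cv2.cvtColor(im,cv2.COLOR_BGR2GRAY)
        print(n,x,y,"crop centre = predicted pearl; dish rim px half width",45*c["mtx"][0,0]/v[2])
        q=cv2.resize(g[y-14:y+15,x-26:x+27],None,fx=2,fy=1,interpolation=2).astype(int);lo,hi=q.min(),q.max()
        for r in q: print("".join(" .:-=+*#%@"[int(9*(v-lo)/(hi-lo))] for v in r))
E
python3 -c "
from h import *
look()"
```

```text
scene 290 215 crop centre = predicted pearl; dish rim px half width 19.44427717081383
%%%%%%%%%%%%%%%%%%%%%%%%%%%%%%%%%%%%%%%%%%%%%%%%%%%%%%%%%%%%%%%%%%%%%%%%%%%%%%%%%%%%%%%#+-:               
%%%%%%%%%%%%%%%%%%%%%%%%%%%%%%%%%%%%%%%%%%%################%%%%%%%%%%%%%%%%%%%%%%%%%%%#*+-.               
%%%%%%%%%%%%%%%%%%%%%%%%%%%%%%%%%%%####*****+++++=+++++++++++++**###%%%%%%%%%%%%%%%%%%#+-:.               
%%%%%%%%%%%%%%%%%%%%%%%%%%%%%%###***+++++++++++++++++++==========++++**###%%%%%%%%%%%#*=:.                
%%%%%%%%%%%%%%%%%%%%%%%%%%%###***+++*****#####%%%%######******+++======++**##%%%%%%%#*+-:.   .            
%%%%%%%%%%%%%%%%%%%%%%%###*******####%%%%%%%%%%%%%%%%%%%%%%%%%%##***+++====++*##%%%#*+-:. .......         
%%%%%%%%%%%%%%%%%%%%%##**++**##%%%%%%%%%%%%%%%%%%%%%%%%%%%%%%%%%%%%%%##*+=====+*##%#*=-.. .........       
%%%%%%%%%%%%%%%%%%%##******##%%%%%%%%%%%%%%%%%%%%%%%%%%%%%%%%%%%%%%%%%%##**+====+***+=-:..........        
%%%%%%%%%%%%%%%%%%##***##%%%%%%%%%%%%%%%%%%%%%%%%%%%%%%%%%%%%%%%%%%%%%%%%##**++===+++=-::::::........     
%%%%%%%%%%%%%%%%##***##%%%%%%%%%%%%%%%%%%%%%%%%%%%%
[... 4577 characters left out ...]
++**+++++++++++===-----------======-======================
%%%%%%%%%%%%%%%%%%%%%%%%%#**++====--============================----------==+***+==---====================
%%%%%%%%%%%%%%%%%%%%%%%%%%%%##*++=============================-------==++**##%#*+==-----==================
%%%%%%%%%%%%%%%%%%%%%%%%%%%%%%%##*++===============================++**##%%%%%%*+==-------================
%%%%%%%%%%%%%%%%%%%%%%%%%%%%%%%%%%####***+++++=============++++****##%%%%%%%%%%*+=--------================
%%%%%%%%%%%%%%%%%%%%%%%%%%%%%%%%%%%%%%%%%##########*****#######%%%%%%%%%%%%%%%%#+=--------================
%%%%%%%%%%%%%%%%%%%%%%%%%%%%%%%%%%%%%%%%%%%%%%%%%%%%%%%%%%%%%%%%%%%%%%%%%%%%%%%#*+=-------================
```

carry_out --deltas '[0, 0, -1, 0, -0.0014, 0, 1, 0, 0, -2, 0, -0.0028, 0, 1, 0, 0, -3, -0.0001, -0.0042, 0, 1, 0, 0, -4, -0.0002, -0.0056, 0, 1, 0, 0, -5, -0.0003, -0.007, 0, 1, 0, 0, -5, -0.0003, -0.007, 0, 1, 0, 0, -5, -0.0003, -0.007, 0, 1, 0, 0, -5, -0.0003, -0.007, 0, 1, 0, 0, -5, -0.0003, -0.007, 0, 1, 0, 0, -5, -0.0003, -0.007, 0, 1, 0, 0, -5, -0.0003, -0.007, 0, 1, 0, 0, -5, -0.0003, -0.007, 0, 1]'

```text
clock: 23.85
eef_pos: [555.7, 122.6, 130.4]
tool_rot: [-3.142, -0.0, 2.297]
force: [-0.4, -0.5, -1.2]
width: 11.2
gripper_force: 58.5
```

carry_out --deltas '[0, 0, -5, -0.0003, -0.007, 0, 1, 0, 0, -5, -0.0003, -0.007, 0, 1, 0, 0, -5, -0.0003, -0.007, 0, 1, 0, 0, -5, -0.0003, -0.007, 0, 1, 0, 0, -5, -0.0003, -0.007, 0, 1, 0, 0, -5, -0.0003, -0.007, 0, 1, 0, 0, -4, -0.0002, -0.0056, 0, 1, 0, 0, -3, -0.0001, -0.0042, 0, 1, 0, 0, -2, 0, -0.0028, 0, 1, 0, 0, -1, 0, -0.0014, 0, 1, 0, 0, 0, 0, 0, 0, 1, 0, 0, 0, 0, 0, 0, 1]'

```text
clock: 25.35
eef_pos: [529.8, 74.7, 130.3]
tool_rot: [3.141, 0.0, 2.991]
force: [0.7, -0.8, -0.7]
width: 11.4
gripper_force: 58.5
```

carry_out --deltas '[0, 0, 0, 0, 0, 0, 1, 0, 0, 0, 0, 0, 0, 1, 0, 0, 0, 0, 0, 0, 1, 0, 0, 0, 0, 0, 0, 1, 0, 0, 0, 0, 0, 0, 1, 0, 0, 0, 0, 0, 0, 1]'

```text
clock: 26.1
eef_pos: [529.7, 74.5, 130.3]
tool_rot: [3.142, -0.0, 2.991]
force: [0.1, 0.0, -1.3]
width: 11.2
gripper_force: 58.5
```

```bash
python3 -c "
from h import *
st();look()"
```

```text
26.1 [529.7  74.5 130.3] [180.   -0.  171.4] [ 0.1  0.  -1.3] 11.2 58.5
scene 290 215 crop centre = predicted pearl; dish rim px half width 19.445079019661343
%%%%%%%%%%%%%%%%%%%%%%%%%%%%%%%%%%%%%%%%%%%%%%%%%%%%%%%%%%%%%%%%%%%%%#*=-.                 .:---::....:=+*
%%%%%%%%%%%%%%%%%%%%%%%%%%%%%%%%%%%%%%%%%%%%%################%%%%%%%%#*=-.                ..:---::::-=+*#%
%%%%%%%%%%%%%%%%%%%%%%%%%%%%%%%%%%%##########**********++++****#######*=:.             ..--========+**#%%%
%%%%%%%%%%%%%%%%%%%%%%%%%%%%%%%%%###******++++++===============+++++*++-:..          ..-=*####***##%%%%%%%
%%%%%%%%%%%%%%%%%%%%%%%%%%%%%###***++++++++**********++++===============---::...   .:-=*#%%%%%%%%%%%%%%%%%
%%%%%%%%%%%%%%%%%%%%%%%%%###***********####%%%%%%%%%%%%##*****+++============---:::-+*#%%%%%%%%%%%%%%%%%%%
%%%%%%%%%%%%%%%%%%%%%%###******####%%%%%%%%%%%%%%%%%%%%%%%%%%%#****++++===========+*#%%%%%%%%%%%%%%%%%%%%%
%%%%%%%%%%%%%%%%%%%%%#******###%%%%%%%%%%%%%%%%%%%%%%%%%%%%%%%%%#####**++++====++**##%%%%%%%%%%%%%%%%%%%%%
%%%%%%%%%%%%%%%%%%%##***###%%%%%%%%%%%%%%%%%%%%%%%%%%%%%%%%%%%%%%%%%%%##***++====++*#
[... 4650 characters left out ...]
=++++++++++=======-----------======++*##%%%%%%%%%%%%%%%%%%
%%%%%%%%%%%%%%%%%%%%%%%%%%%##*++====--==========================----------=++***+==-==+**####%%%%%%%%%%%%%
%%%%%%%%%%%%%%%%%%%%%%%%%%%%%%##**++===========================------===+**####*+==---===++**######%%%%%%%
%%%%%%%%%%%%%%%%%%%%%%%%%%%%%%%%%%##**++===========================++**##%%%%%#*+=-------====+++*****#####
%%%%%%%%%%%%%%%%%%%%%%%%%%%%%%%%%%%%%%###******++++++++++++++*****###%%%%%%%%%%*+=---------=========++++++
%%%%%%%%%%%%%%%%%%%%%%%%%%%%%%%%%%%%%%%%%%%%%%%##############%%%%%%%%%%%%%%%%%%#+=--------================
%%%%%%%%%%%%%%%%%%%%%%%%%%%%%%%%%%%%%%%%%%%%%%%%%%%%%%%%%%%%%%%%%%%%%%%%%%%%%%%#*+=--------===============
```

```bash
python3 -c "
from cell import ctrl
print(ctrl.finish_job())"
```

```text
the job is handed in; nothing more can be done
None
```

I handed in the job with the table indexed one place, to about 89.5 degrees. The gripper is holding the dish level about 8 cm above its seat, turned a quarter turn, with the pearl in the middle by the last pictures. I didn't measure the cup's place under the lamp after the click. The disc also held against far more than 5 N at both clicks (about 65 N out, about 30 N in), and the result is not known here.

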